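Close a lever-lid tin in the screw press

ROBOT

A 6-joint arm with a two-finger parallel gripper is mounted at the origin on the work surface. World frame = base frame: x ahead of the robot, y to its left, z up, the work surface at z = 0. Lengths are in m, angles in rad, forces in N, time in s.
With the tool pointing down it reaches from about 0.25 to 0.775 m from the base axis. Payload 8.9 kg.
Tool frame: the origin (TCP) lies midway between the tips of the shut fingers; the grasp point (between the pads) lies 19 mm behind it (manip.hold_point_z is the distance from the TCP to the grasp point, in m); z points along the fingers, y is the direction in which the jaws open and shut (so a half turn about z gives the same grasp; the last joint's range is limited). The gripper opens to 85 mm and grips with 20 to 120 N. Pads are 22 mm wide; open, the fingers measure 114 mm over their backs; the gripper's body (76 mm by 85 mm) begins 54 mm behind the grasp point. The pads swing forward as they close: fully open they stand 13 mm farther back than shut.
Start: joints at [1.137, 0.291, -0.153, 1.127, 0, 1.431], TCP at [0.153, 0.502, 0.21] pointing down, gripper open.
Joint ranges: [-2.52, 2.52], [-0.91, 1.74], [-1.3, 1.37], [-1.96, 2.02], [-1.52, 1.47], [-3.14, 3.14]. Speed limits (rad/s): [2.22, 2.22, 2.79, 3.14, 3.14, 3.14].

INTERFACE

Orientations are given as a rotation vector (axis times angle).
In Python, from workcell import telemetry, imaging, manip gives the robot as it stands.
- The arm moves only by the shell command python3 -m creep 'ROWS' [FORCE]. ROWS is a JSON object of lists of equal length, an entry for each row: "grip": the gripper command: -1 is shut, 1 is fully open, values between are in proportion; "travel": the shift along the tool's x, y, z in m, a list of three; "twist": the turn about the tool's z in rad. In form: {"grip": [grip, ...], "travel": [[x, y, z], ...], "twist": [twist, ...]}. A call has 1 to 12 rows; each row shifts and turns the commanded pose from where the row before left it, along the tool's axes as they then stand; what a row does not reach is not made up. A row lasts 1/12 s, in which the tool goes at most 41.7 mm and 7.16 degrees, less where a joint would pass 70% of its speed; a pose out of reach is approached as far as the arm can. A call with a gripper value outside its range is refused whole. The fingers move at their own pace and stop on an object; FORCE is the grip in N (left out, the last holds). Time passes only in rows, so rows that do not move let the fingers close. It gives the time, the measured TCP pose, the force and the opening at its end, in the units of the state.
- telemetry.get_obs(): the state, without advancing time (a new reading comes with each control period).
- imaging.camera(name): name is "side" or "top" or "wrist"; returns the picture (480x640x3 uint8, red, green, blue); there is no depth.
- imaging.camera_info(name): a dict with "vertical_fov" (degrees; the focal length in pixels is half the picture's height over the tangent of half this angle, whatever the lens; pixels are square), "cx", "cy" (the principal point, pixels), "pose" (4x4, takes a point from camera to world coordinates). Camera axes: x right, y up, looking along -z (the intrinsics and any distortion apply to the point x, -y, -z); pixel columns grow to the right and rows downward; lengths in m; the calibration is good to about 2 mm. A picture is of the moment at which its call begins: read the wrist's pose just before it. camera_info takes no time and is no camera call; for the wrist camera it gives the pose at the moment of the call.
- manip.close_job(): hands the job in, once; it reports no verdict.
The state is a dict: "time_s": time; "joints": joint angles; "qd": joint speeds; "joint_torque": joint torques, N m; "tcp_pos": TCP position; "tcp_rot": TCP orientation; "wrist_force": force on the tool from outside, world axes, zero at the start; "torque": the same for the moment, N m; "gripper_width": opening from 0.0 (shut) to 1.0 (fully open).
Only numpy, scipy, OpenCV 4.12 (cv2) and the standard library are available. Lean on these libraries where they do the work, as an engineer would, in place of code of your own. Each camera call takes 0.05 s, during which the arm holds its last target. There are 200 camera calls.

TASK

Close the tin that stands in the screw press: turn the star wheel clockwise, pushing it round spoke after spoke, until the platen has pressed the lid fully home and you feel it firmly bedded, but not so hard that the tin buckles. Then wind the wheel back until the platen stands about 10 mm clear of the lid, leaving the tin upright in its nest and the other things on the bench where they are.

Things in the scene. Friction and masses are not known exactly. Their poses are not given: they have to be found in the camera images.
- press: grey bench screw press, fixed. Origin: centre of its base's underside; z up. Base 190 (x) x 250 (y) x 22 mm; two steel columns 28 mm thick at y = +-88 mm carry a crossbeam 72 (x) x 226 (y) mm, its top 215 mm above the bench (column nuts on it to 226 mm, brass screw nut 52 mm wide in its middle to 228 mm). The tin stands on a bed 34 mm above the bench, in a nest ring 4 mm high with 3.5 mm of play.
- wheel: star wheel on top of the press: four level steel spokes 14 mm thick, 90 degrees apart, from a hub 42 mm wide (22 mm up from the spokes' plane) out to black balls; bare spoke 21 to 79 mm from the axis; no rim. Origin: on the upright screw axis in the spokes' plane, 245 to 275 mm above the bench; x and y axes along spokes. Clockwise from above lowers ram and wheel 24 mm a turn, anticlockwise raises; 30 mm between stops.
- ball (a point): centre of the black ball, 28 mm wide, on the end of the wheel's +x spoke, 92 mm from the axis. Pushed square to a spoke 65 mm from the axis, the wheel takes while it turns: free, 1 N down or 3 N up (friction holds it where it is left); 5 to 6 N while the lid goes in; once the lid has landed the push climbs about 0.8 N per mm. At 12 N there the lid is well bedded (at least 10 N is needed); at 16 N the tin buckles.
- ram: ram with a round aluminium platen, 94 mm wide and 14 mm thick, that the screw lowers on to the lid; it does not turn. Origin: centre of the platen's underside; z up. Starts 1 to 12 mm above the lid. A hard-pressed wheel springs back a little when let go.
- tin: round tin, 101 mm wide, standing loose in the press's nest under the platen, about 0.75 kg. Origin: centre of its underside; z up. Tins differ: the rim lies 77.5 to 82.5 mm above the origin, so how far down the lid must go is to be felt, not measured.
- lid_top (a point): centre of the top face of the tin's lid (at the level of its flange), a plug lid 92 mm wide with a flange 3 mm thick. It starts 2.5 to 4.2 mm proud; fully home the flange lies on the tin's rim, this point 3 mm above the rim. The lid is tight and stays where it is pressed to.
- closed_tin: bystander: a closed tin, 100 mm wide, 83 mm high, loose on the bench. Origin: centre of its underside.
- jar: bystander: amber glass jar with a metal cap, 72 mm wide, 100 mm high, loose on the bench. Origin: centre of its underside.
- food_can: bystander: food can, 74 mm wide, 110 mm high, loose on the bench. Origin: centre of its underside.
- spare_lids: bystander: stack of three spare lids, 92 mm wide, 22 mm high, loose on the bench. Origin: centre of its underside.

How it is judged:
By the outcome, as a careful person would: the job done as asked, in the order asked, and still so for the second after the job is handed in, with the robot touching nothing.
It also fails if it takes over 72 s, if anything falls off the work surface, if the arm or the gripper's body presses on something with over 40 N, if the wrist force passes 120 N, or if a joint passes its speed limit or range.

## Working session

There is one attempt and no reset: what is moved stays moved. The work goes in short steps, Python scripts to look and compute and a shell command to move; the robot and the scene stay as the last step left them, time stands still between calls to the robot, and variables do not carry over. Pictures are saved under pics/ and viewed, about 8 in all and at most 12, crops included, and the job is handed in when it is done.

```bash
mkdir -p pics
python3 - <<'E'
from workcell import telemetry, imaging, manip
import cv2
o=telemetry.get_obs(); print({k:o[k] for k in o})
for n in("side","top","wrist"):
    print(n,imaging.camera_info(n))
for n in("side","top"):
    cv2.imwrite(f"pics/{n}0.png",imaging.camera(n)[:,:,::-1])
E
```

```text
{'time_s': 0.0, 'joints': array([ 1.13668822e+00,  2.91289412e-01, -1.54117191e-01,  1.12672159e+00,
        3.59359308e-05,  1.43148429e+00]), 'qd': array([ 0.00079125,  0.00180326,  0.00059331,  0.00117304, -0.00101383,
        0.00087463]), 'joint_torque': array([-3.87969894e-04, -5.37138641e+01,  3.31374729e+01,  1.56797835e-02,
       -2.06163536e-04, -4.46895257e-06]), 'tcp_pos': array([0.15232626, 0.50192354, 0.208931  ]), 'tcp_rot': array([-4.61329211e-01, -3.10711970e+00,  1.99046623e-03]), 'wrist_force': array([-0.38467042, -0.28477769,  0.30532831]), 'torque': array([ 0.01878547, -0.0325791 , -0.06466332]), 'gripper_width': 1.000241499752868}
side {'vertical_fov': 43.08914342688679, 'cx': 316.5898210596231, 'cy': 232.78554057907883, 'pose': array([[-0.69628537, -0.45681245,  0.55363261,  1.24887574],
       [ 0.71776192, -0.44542429,  0.53517757,  0.64964694],
       [ 0.00212563,  0.77001272,  0.638025  ,  0.95500009],
       [ 0.        ,  0.        ,  0.        ,  1.        ]])}
top {'vertical_fov': 49.377963555761745, 'cx': 314.62300897071043, 'cy': 239.0183279624663, 'pose': array([[-5.50441665e-03,  9.91819264e-01, -1.27531368e-01,
         4.76679960e-01],
       [-9.99983623e-01, -5.65927746e-03, -8.51977818e-04,
         2.74178283e-02],
       [-1.56674341e-03,  1.27524590e-01,  9.91834172e-01,
         1.18165619e+00],
       [ 0.00000000e+00,  0.00000000e+00,  0.00000000e+00,
         1.00000000e+00]])}
wrist {'vertical_fov': 64.76776998210667, 'cx': 326.81407641688946, 'cy': 235.3041215034569, 'pose': array([[ 0.29103814, -0.91446245, -0.28116761,  0.08145859],
       [ 0.95671044,  0.2777576 ,  0.08692441,  0.52446312],
       [-0.00139267, -0.2942943 ,  0.95571383,  0.37341239],
       [ 0.        ,  0.        ,  0.        ,  1.        ]])}
```

View pics/top0.png

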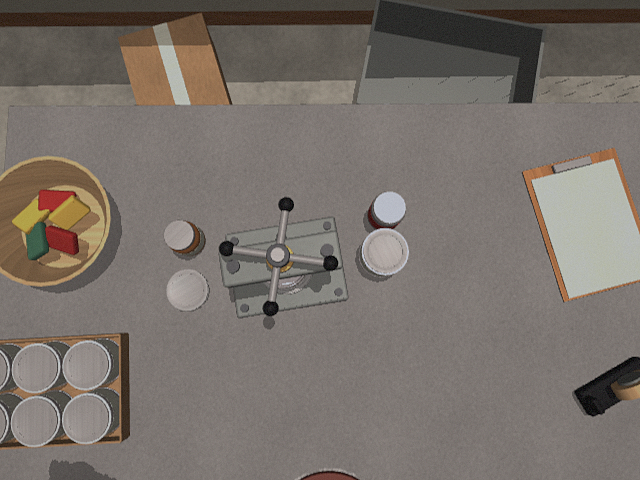

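View pics/side0.png

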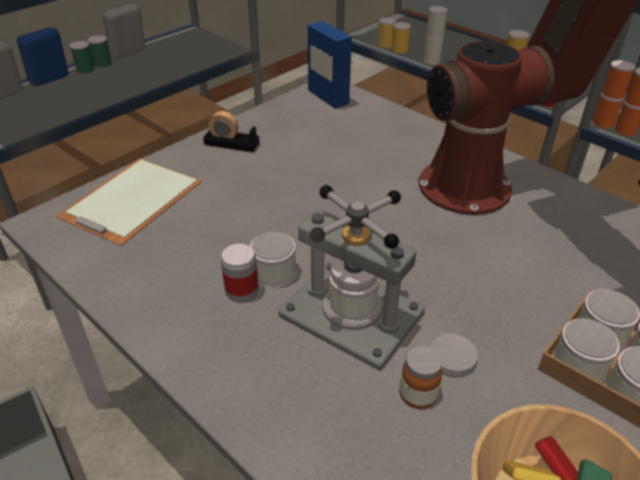

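Top view: balls at (287,204), (226,248), (331,263) and (270,308), hub at (278,255). Side view: balls at (326,192), (394,197), (317,235) and (391,241). The tin stands under the platen, with the bystanders on either side of the press.

```bash
cat > h.py <<'E'
import numpy as np
from workcell import telemetry, imaging
def ray(n,u,v,info=None):
    i=info or imaging.camera_info(n); f=240/np.tan(np.radians(i["vertical_fov"])/2)
    d=np.array([(u-i["cx"])/f,-(v-i["cy"])/f,-1.]); P=i["pose"]; d=P[:3,:3]@d
    return P[:3,3],d/np.linalg.norm(d)
def tri(rs):
    A=sum(np.eye(3)-np.outer(d,d) for p,d in rs); b=sum((np.eye(3)-np.outer(d,d))@p for p,d in rs)
    x=np.linalg.solve(A,b); return x,[np.linalg.norm(np.cross(x-p,d)) for p,d in rs]
def plane(n,u,v,z):
    p,d=ray(n,u,v); return p+d*(z-p[2])/d[2]
E
python3 - <<'E'
from h import *
import itertools
T=[(287,204),(226,248),(331,263),(270,308)];S=[(326,192),(394,197),(317,235),(391,241)]
for t in T:
  for s in S:
    x,r=tri([ray("top",*t),ray("side",*s)])
    if r[0]<.008: print(t,s,x.round(4),np.round(r,4))
for z in(.245,.26,.275):
  P=np.array([plane("top",*t,z) for t in T]);c=P.mean(0)
  print(z,c.round(4),np.linalg.norm(P-c,axis=1).round(4),np.degrees(np.arctan2(*(P-c)[:,1::-1].T[0:2])).round(1))
  P=np.array([plane("side",*t,z) for t in S]);c=P.mean(0)
  print(z,c.round(4),np.linalg.norm(P-c,axis=1).round(4),np.degrees(np.arctan2(*(P-c)[:,1::-1].T[0:2])).round(1))
E
python3 -c "
import cv2
a=cv2.imread('pics/side0.png')[170:330,250:450];cv2.imwrite('pics/s1.png',cv2.resize(a,None,fx=3.75,fy=3.75,interpolation=2))"
```

```text
(287, 204) (326, 192) [0.6382 0.0756 0.3511] [0.0041 0.0041]
(287, 204) (317, 235) [0.6569 0.0775 0.2679] [0.0006 0.0006]
(226, 248) (394, 197) [0.569  0.1708 0.3524] [0.0011 0.0011]
(226, 248) (391, 241) [0.5794 0.1835 0.2696] [0.0007 0.0007]
(331, 263) (326, 192) [ 5.514e-01 -1.000e-04  2.676e-01] [0.0003 0.0003]
(331, 263) (317, 235) [ 0.5629 -0.0066  0.162 ] [0.0041 0.0041]
(270, 308) (394, 197) [0.4741 0.1059 0.2693] [0.0003 0.0003]
(270, 308) (391, 241) [0.4752 0.1132 0.1642] [0.0026 0.0026]
0.245 [0.5677 0.0935 0.245 ] [0.0953 0.0959 0.0955 0.095 ] [ -9.2  81.6 -98.6 171. ]
0.245 [0.542  0.0726 0.245 ] [0.0948 0.0961 0.0958 0.0946] [-98.3 171.8  -8.2  81.6]
0.26 [0.5662 0.0924 0.26  ] [0.0938 0.0943 0.094  0.0935] [ -9.2  81.6 -98.6 171. ]
0.26 [0.5569 0.0848 0.26  ] [0.0928 0.094  0.0938 0.0926] [-98.3 171.8  -8.2  81.6]
0.275 [0.5648 0.0914 0.275 ] [0.0923 0.0928 0.0925 0.092 ] [ -9.2  81.6 -98.6 171. ]
0.275 [0.5718 0.097  0.275 ] [0.0908 0.092  0.0918 0.0906] [-98.3 171.8  -8.2  81.6]
```

View pics/s1.png

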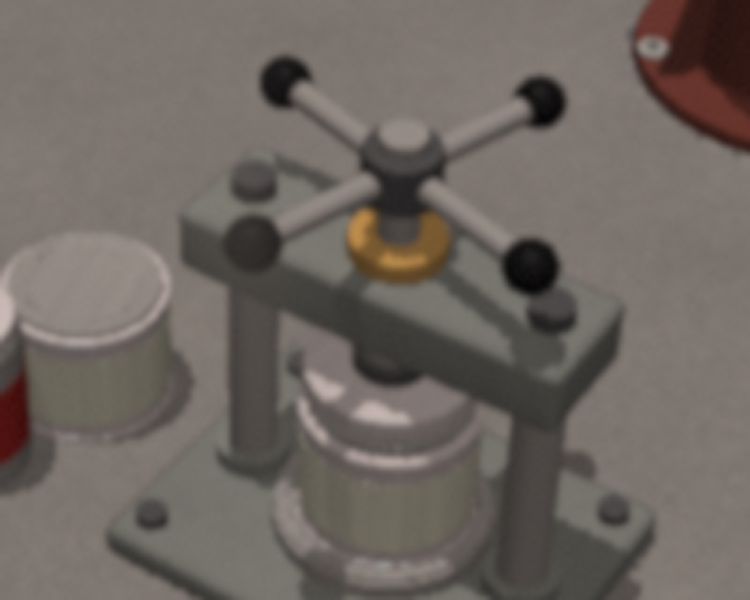

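```bash
cat >> h.py <<'E'
C=np.array([.565,.092])
def pose(pr=True):
    o=telemetry.get_obs(); from scipy.spatial.transform import Rotation as R
    M=R.from_rotvec(o["tcp_rot"]).as_matrix(); p=o["tcp_pos"]; d=p[:2]-C; F=o["wrist_force"]
    a=np.arctan2(d[1],d[0]); n=np.array([np.sin(a),-np.cos(a)])
    if pr: print("t",round(o["time_s"],2),"p",p.round(4),"xang",np.degrees(np.arctan2(M[1,0],M[0,0])).round(1),"r",np.hypot(*d).round(4),"az",np.degrees(a).round(1),"F",F.round(2),"Ftang(ccw+)",round(float(-F[:2]@n),2),"M",o["torque"].round(2),"j6",o["joints"][5].round(2))
    return o,M,p
def want(q):
    o,M,p=pose(); print("travel",(M.T@(np.array(q)-p)).round(4))
E
python3 -m creep '{"grip":[-1,-1,-1,-1,-1,-1,-1,-1,-1,-1,-1,-1],"travel":[[0,0,-0.04],[0,0,-0.04],[0,0,-0.04],[0,0,-0.02],[0,0,0],[0,0,0],[0,0,0],[0,0,0],[0,0,0],[0,0,0],[0,0,0],[0,0,0]],"twist":[0,0,0,0,-0.124,-0.124,-0.124,-0.124,-0.124,-0.124,-0.124,-0.124]}' 60
python3 -m creep '{"grip":[-1,-1,-1,-1,-1,-1],"travel":[[0,0,0],[0,0,0],[0,0,0],[0,0,0],[0,0,0],[0,0,0]],"twist":[-0.124,-0.124,-0.124,-0.124,-0.124,0]}'
python3 - <<'E'
from h import *
u=lambda a:np.array([np.cos(np.radians(a)),np.sin(np.radians(a))])
q=C+.055*u(81.5)+.034*u(171.5)
want([*q,.34])
E
```

```text
time_s: 1.1
tcp_pos: [0.1524, 0.5022, 0.3491]
tcp_rot: [1.082, -2.949, 0.001]
wrist_force: [0.1, 0.7, -0.4]
gripper_width: -0.005
time_s: 1.6
tcp_pos: [0.1525, 0.5022, 0.3492]
tcp_rot: [1.929, -2.478, 0.0]
wrist_force: [-0.4, -0.3, 0.6]
gripper_width: -0.001
t 1.6 p [0.1525 0.5022 0.3492] xang -104.2 r 0.5818 az 135.2 F [-0.36 -0.31  0.55] Ftang(ccw+) 0.47 M [ 0.   -0.03  0.06] j6 -0.19
travel [ 0.2451 -0.4613  0.0093]
```

```bash
python3 -m creep '{"grip":[-1,-1,-1,-1,-1,-1,-1,-1,-1,-1,-1,-1],"travel":[[0.0153,-0.0288,0],[0.0153,-0.0288,0],[0.0153,-0.0288,0],[0.0153,-0.0288,0],[0.0153,-0.0288,0],[0.0153,-0.0288,0],[0.0153,-0.0288,0],[0.0153,-0.0288,0],[0.0153,-0.0288,0],[0.0153,-0.0288,0],[0.0153,-0.0288,0],[0.0153,-0.0288,0]],"twist":[0,0,0,0,0,0,0,0,0,0,0,0]}'
python3 -m creep '{"grip":[-1,-1,-1,-1,-1],"travel":[[0.0153,-0.0288,0],[0.0153,-0.0288,0],[0.0153,-0.0288,0],[0.0153,-0.0288,0],[0,0,0]],"twist":[0,0,0,0,0]}'
python3 - <<'E'
from h import *
import cv2
u=lambda a:np.array([np.cos(np.radians(a)),np.sin(np.radians(a))])
q=C+.055*u(81.5)+.034*u(171.5)
want([*q,.2555])
cv2.imwrite("pics/w1.png",imaging.camera("wrist")[:,:,::-1])
E
```

```text
time_s: 2.6
tcp_pos: [0.4419, 0.2365, 0.3494]
tcp_rot: [1.916, -2.489, -0.0]
wrist_force: [0.2, 0.7, -0.3]
gripper_width: -0.001
time_s: 3.02
tcp_pos: [0.5405, 0.146, 0.3481]
tcp_rot: [1.911, -2.492, 0.001]
wrist_force: [-0.7, 1.3, -0.2]
gripper_width: -0.005
t 3.02 p [0.5405 0.146  0.3481] xang -105.0 r 0.0593 az 114.5 F [-0.73  1.26 -0.18] Ftang(ccw+) 0.14 M [ 0.   -0.02 -0.04] j6 -1.17
travel [-0.0052  0.0023  0.0926]
```

View pics/w1.png

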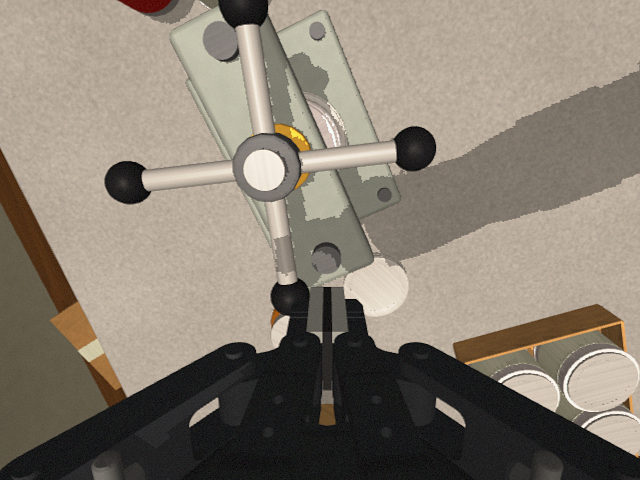

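Wrist view: the hub is at (265,170) and the near ball at (290,296). The finger tips at (327,300) are to the right of the spoke, which is its counter-clockwise side, so I can go down.

```bash
python3 - <<'E'
from h import *
P=np.array([plane("wrist",*t,.2685) for t in [(290,296),(414,148),(127,183),(242,8)]]);print(P.round(4), P.mean(0), plane("wrist",265,170,.2905))
c=(P[1]+P[2])/2; print(np.linalg.norm(P[1]-P[2])/2,np.degrees(np.arctan2(*(P-P.mean(0))[:,1::-1].T)))
E
python3 -m creep '{"grip":[-1,-1,-1,-1,-1,-1],"travel":[[-0.005,0.002,0.02],[0,0,0.025],[0,0,0.025],[0,0,0.015],[0,0,0.0075],[0,0,0]],"twist":[0,0,0,0,0,0]}'
python3 -c "
from h import *
pose()"
```

```text
[[0.5765 0.185  0.2685]
 [0.4715 0.1068 0.2685]
 [0.6554 0.0805 0.2685]
 [0.5512 0.0047 0.2685]] [0.56364956 0.09424172 0.2685    ] [0.56236306 0.09383594 0.2905    ]
0.09286605478373086 [ 81.94274807 172.22845291  -8.54863906 -97.9261881 ]
time_s: 3.57
tcp_pos: [0.5351, 0.1555, 0.2557]
tcp_rot: [1.919, -2.484, -0.002]
wrist_force: [-1.1, -0.3, -0.1]
gripper_width: -0.0
t 3.57 p [0.5351 0.1555 0.2557] xang -104.6 r 0.0702 az 115.2 F [-1.08 -0.26 -0.14] Ftang(ccw+) 1.09 M [0.01 0.   0.05] j6 -1.16
```

```bash
sed -i 's/^C=.*/C=np.array([.5643,.0932])/' h.py
python3 -m creep '{"grip":[-1,-1,-1,-1,-1],"travel":[[0,-0.004,0],[0,-0.004,0],[0,-0.004,0],[0,-0.004,0],[0,0,0]],"twist":[0,0,0,0,0]}'
python3 -c "
from h import *
pose()"
python3 -m creep '{"grip":[-1,-1,-1,-1,-1,-1],"travel":[[-0.00182,-0.00375,0.00027],[-0.00182,-0.00375,0.00027],[-0.00182,-0.00375,0.00027],[-0.00182,-0.00375,0.00027],[-0.00182,-0.00375,0.00027],[-0.00182,-0.00375,0.00027]],"twist":[0.0698,0.0698,0.0698,0.0698,0.0698,0.0698]}'
python3 - <<'E'
from h import *
import cv2
pose()
cv2.imwrite("pics/w2.png",imaging.camera("wrist")[:,:,::-1])
E
```

```text
time_s: 3.98
tcp_pos: [0.5532, 0.1508, 0.2574]
tcp_rot: [-1.921, 2.484, -0.001]
wrist_force: [-0.8, 0.2, -0.4]
gripper_width: -0.0
t 3.98 p [0.5532 0.1508 0.2574] xang -104.6 r 0.0587 az 100.9 F [-0.84  0.17 -0.39] Ftang(ccw+) 0.79 M [ 0.01 -0.04  0.03] j6 -1.18
time_s: 4.48
tcp_pos: [0.5771, 0.1517, 0.2555]
tcp_rot: [-1.359, 2.832, -0.0]
wrist_force: [0.4, -0.1, -0.6]
gripper_width: -0.001
t 4.48 p [0.5771 0.1517 0.2555] xang -128.7 r 0.0598 az 77.6 F [ 0.4  -0.1  -0.62] Ftang(ccw+) -0.41 M [-0.03 -0.03  0.04] j6 -0.76
```

View pics/w2.png

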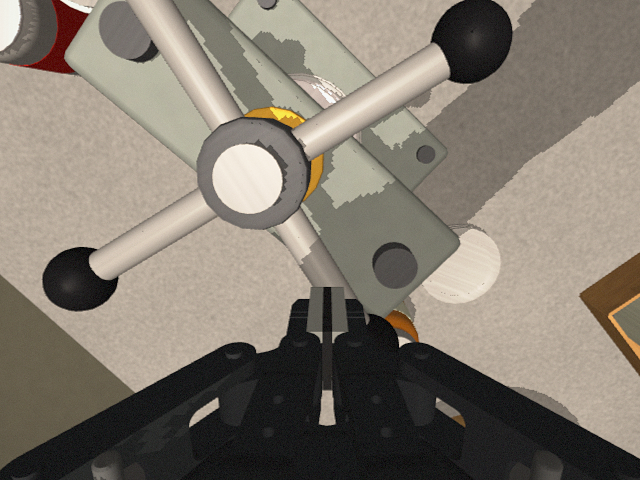

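The spoke now shows right of the finger, and the wheel doesn't seem to have turned. I'll check the heights from the side camera.

Run:
```python
from h import *
import cv2
P=np.array([plane("wrist",*t,.2685) for t in [(471,40),(80,279)]]);print(P.round(4),np.linalg.norm(P[0]-P[1])/2,P.mean(0), np.degrees(np.arctan2(*(P-P.mean(0))[:,1::-1].T)))
a=imaging.camera('side')[130:290,250:450,::-1];cv2.imwrite('pics/s2.png',cv2.resize(a,None,fx=3.75,fy=3.75,interpolation=2))
```

```text
[[0.4738 0.1054 0.2685]
 [0.6564 0.0778 0.2685]] 0.09232637064174919 [0.56513712 0.09156147 0.2685    ] [171.41090307  -8.58909693]
```

View pics/s2.png

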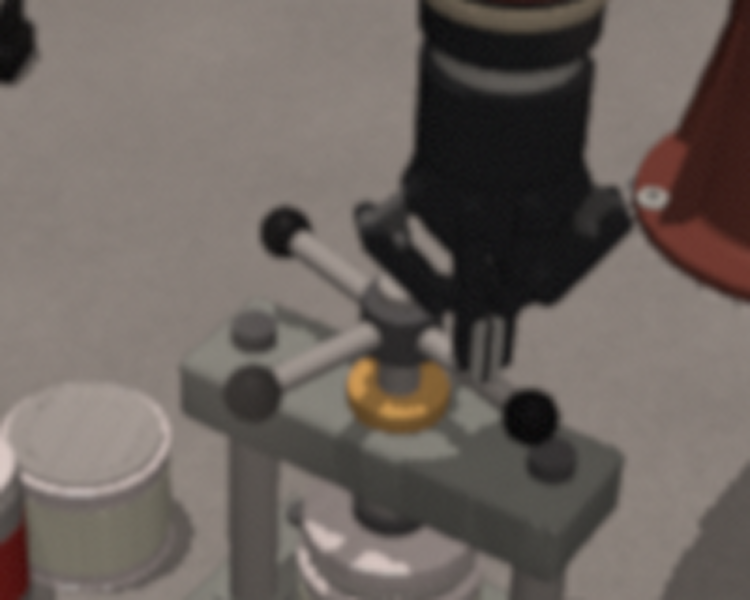

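```bash
cat >> h.py <<'E'
def proj(n,q):
    i=imaging.camera_info(n); f=240/np.tan(np.radians(i["vertical_fov"])/2)
    c=i["pose"][:3,:3].T@(np.array(q)-i["pose"][:3,3]); return np.array([i["cx"]-f*c[0]/c[2],i["cy"]+f*c[1]/c[2]]).round(1)
E
python3 - <<'E'
from h import *
import cv2
o,M,p=pose()
for n in("wrist","side","top"): print(n,proj(n,p),proj(n,p-[0,0,-.03]))
u=np.array([np.cos(np.radians(81.5)),np.sin(np.radians(81.5))])
for z in (.25,.26,.2685):print(z,[ (proj("side",[*(C+u*r),z])-[250,130])*3.75 for r in(.03,.06,.092)],[proj("wrist",[*(C+u*r),z]) for r in(.03,.06)])
E
```

```text
t 4.58 p [0.5773 0.1515 0.2554] xang -128.6 r 0.0598 az 77.4 F [0.18 0.35 1.13] Ftang(ccw+) -0.1 M [ 0.    0.02 -0.05] j6 -0.76
wrist [327.7 282.8] [327.8 314.1]
side [377.4 238.4] [378.6 225.4]
top [245.6 249.7] [243.3 247.8]
0.25 [array([442.875, 380.25 ]), array([484.5  , 412.125]), array([529.875, 447.375])] [array([303.6, 223.2]), array([335.7, 274.8])]
0.26 [array([444. , 364.5]), array([485.625, 396.   ]), array([531.75, 431.25])] [array([302.3, 229.2]), array([336.2, 283.4])]
0.2685 [array([445.125, 350.625]), array([487.125, 382.5  ]), array([533.25 , 417.375])] [array([301. , 234.8]), array([336.6, 291.4])]
```

Run:
```python
from h import *
import cv2
a=imaging.camera('side')[200:250,345:405,::-1];b=imaging.camera('wrist')[220:340,270:400,::-1]
a=cv2.resize(a,(480,400),interpolation=2);b=cv2.resize(b,(320,400),interpolation=2)
cv2.imwrite('pics/c3.png',np.hstack([a,b]))
```

```text
(no output)
```

View pics/c3.png

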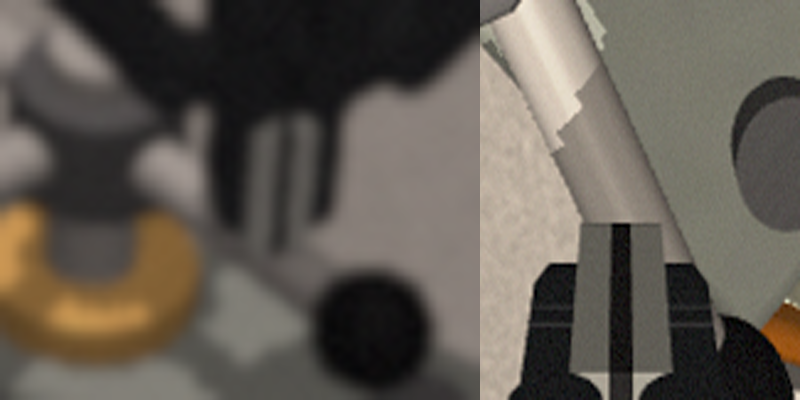

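The side crop shows the finger tips ending at about (379,231), roughly 18 mm above the reported TCP. So they went over the spoke without touching it. I'll back off to the counter-clockwise side and go in lower.

Run:
```python
from h import *
u=lambda a:np.array([np.cos(np.radians(a)),np.sin(np.radians(a))])
want([*(C+.0555*u(81.5)+.034*u(171.5)),.256])
```

```text
t 4.68 p [0.5768 0.1516 0.2554] xang -128.4 r 0.0598 az 78.0 F [-0.83  0.19 -0.7 ] Ftang(ccw+) 0.86 M [ 0.03 -0.   -0.01] j6 -0.77
travel [ 0.0224  0.0306 -0.0006]
```

```bash
python3 -m creep '{"grip":[-1,-1,-1,-1,-1,-1,-1,-1],"travel":[[0.0112,0.0153,-0.0006],[0.0112,0.0153,0],[0,0,0],[0,0,0],[0,0,0],[0,0,0],[0,0,0],[0,0,0]],"twist":[0,0,-0.105,-0.105,-0.105,-0.105,0,0]}'
python3 -m creep '{"grip":[-1,-1,-1,-1],"travel":[[0,0,0.0065],[0,0,0.0065],[0,0,0.006],[0,0,0]],"twist":[0,0,0,0]}'
python3 - <<'E'
from h import *
import cv2
pose()
print(proj("side",telemetry.get_obs()["tcp_pos"]))
a=imaging.camera('side')[200:250,340:400,::-1];b=imaging.camera('wrist')[200:340,250:400,::-1]
a=cv2.resize(a,(480,400),interpolation=2);b=cv2.resize(b,(320,300),interpolation=2);b=np.vstack([b,np.zeros((100,320,3),np.uint8)])
cv2.imwrite('pics/c4.png',np.hstack([a,b]))
E
```

```text
time_s: 5.35
tcp_pos: [0.5387, 0.1533, 0.2561]
tcp_rot: [-1.922, 2.485, -0.0]
wrist_force: [0.2, 0.6, -0.4]
gripper_width: -0.001
time_s: 5.68
tcp_pos: [0.538, 0.1531, 0.2352]
tcp_rot: [1.922, -2.482, -0.002]
wrist_force: [0.4, -0.1, -0.4]
gripper_width: -0.001
t 5.68 p [0.538  0.1531 0.2352] xang -104.5 r 0.0654 az 113.7 F [ 0.42 -0.15 -0.38] Ftang(ccw+) -0.33 M [-0.04  0.01 -0.01] j6 -1.17
[391.1 237.3]
```

View pics/c4.png

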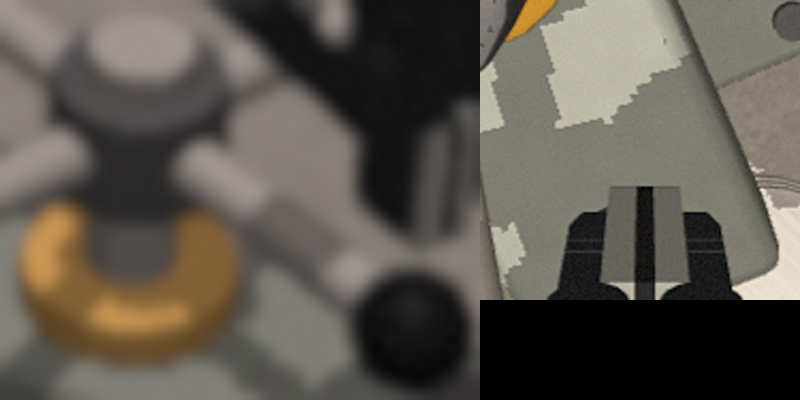

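```bash
cat >> h.py <<'E'
def wheel(z=.2685):
    import cv2
    g=cv2.GaussianBlur(cv2.cvtColor(imaging.camera("top"),cv2.COLOR_RGB2GRAY),(5,5),0)
    i=imaging.camera_info("top"); v=[]
    for a in range(0,360,1):
        t=np.radians(a); q=proj("top",[C[0]+.092*np.cos(t),C[1]+.092*np.sin(t),z]); v.append(g[int(round(q[1])),int(round(q[0]))])
    v=np.array(v)<50; s=[a for a in range(360) if v[a] and not v[a-1]]; e=[a for a in range(360) if v[a] and not v[(a+1)%360]]
    print("dark arcs",s,e)
E
python3 -c "
from h import *
wheel()"
python3 -m creep '{"grip":[-1,-1,-1,-1,-1],"travel":[[0,-0.004,0],[0,-0.004,0],[0,-0.003,0],[0,-0.002,0],[0,0,0]],"twist":[0,0,0,0,0]}'
python3 -m creep '{"grip":[-1,-1,-1,-1],"travel":[[-0.00182,-0.00375,0.00027],[-0.00182,-0.00375,0.00027],[-0.00182,-0.00375,0.00027],[-0.00182,-0.00375,0.00027]],"twist":[0.0698,0.0698,0.0698,0.0698]}'
python3 -c "
from h import *
pose(); wheel()"
```

```text
dark arcs [45, 79, 108, 112, 165, 254, 344] [68, 87, 110, 141, 179, 270, 359]
time_s: 6.25
tcp_pos: [0.552, 0.1498, 0.2369]
tcp_rot: [-1.924, 2.484, 0.0]
wrist_force: [-0.0, 0.5, -0.5]
gripper_width: 0.001
time_s: 6.58
tcp_pos: [0.5678, 0.1515, 0.2358]
tcp_rot: [1.555, -2.729, -0.0]
wrist_force: [-1.5, -0.5, 0.6]
gripper_width: -0.002
t 6.58 p [0.5678 0.1515 0.2358] xang -120.7 r 0.0584 az 86.6 F [-1.49 -0.48  0.56] Ftang(ccw+) 1.46 M [-0.12  0.27 -0.04] j6 -0.9
dark arcs [40, 59, 134, 148, 240, 330] [54, 67, 144, 164, 254, 343]
```

```bash
python3 -m creep '{"grip":[-1,-1,-1,-1,-1,-1,-1,-1],"travel":[[-0.00176,-0.0037,0.00027],[-0.00176,-0.0037,0.00027],[-0.00176,-0.0037,0.00027],[-0.00176,-0.0037,0.00027],[-0.00176,-0.0037,0.00027],[-0.00176,-0.0037,0.00027],[-0.00176,-0.0037,0.00027],[-0.00176,-0.0037,0.00027]],"twist":[0.0698,0.0698,0.0698,0.0698,0.0698,0.0698,0.0698,0.0698]}'
python3 -c "
from h import *
pose(); wheel(.267)"
```

```text
time_s: 7.3
tcp_pos: [0.5985, 0.1412, 0.2336]
tcp_rot: [0.746, -3.051, -0.001]
wrist_force: [-0.8, 0.2, 0.9]
gripper_width: -0.002
t 7.3 p [0.5985 0.1412 0.2336] xang -152.5 r 0.0589 az 54.5 F [-0.83  0.2   0.9 ] Ftang(ccw+) 0.79 M [ 0.15  0.22 -0.04] j6 -0.37
dark arcs [24, 164, 209, 299] [40, 167, 224, 313]
```

```bash
python3 -m creep '{"grip":[-1,-1,-1,-1,-1,-1,-1,-1],"travel":[[-0.00176,-0.0037,0.0002],[-0.00176,-0.0037,0.0002],[-0.00176,-0.0037,0.0002],[-0.00176,-0.0037,0.0002],[-0.00176,-0.0037,0.0002],[-0.00176,-0.0037,0.0002],[-0.00176,-0.0037,0.0002],[-0.00176,-0.0037,0.0002]],"twist":[0.0698,0.0698,0.0698,0.0698,0.0698,0.0698,0.0698,0.0698]}'
python3 -c "
from h import *
pose(); wheel(.265)"
```

```text
time_s: 8.02
tcp_pos: [0.619, 0.1161, 0.2321]
tcp_rot: [0.122, 3.139, 0.001]
wrist_force: [-0.0, 1.3, -0.7]
gripper_width: -0.004
t 8.02 p [0.619  0.1161 0.2321] xang 175.6 r 0.0593 az 22.7 F [-0.02  1.29 -0.66] Ftang(ccw+) 1.2 M [ 0.31 -0.08  0.03] j6 0.15
dark arcs [193, 268, 357] [6, 196, 281]
```

```bash
python3 -m creep '{"grip":[-1,-1,-1,-1,-1,-1,-1,-1],"travel":[[-0.00176,-0.0037,0.0002],[-0.00176,-0.0037,0.0002],[-0.00176,-0.0037,0.0002],[-0.00176,-0.0037,0.0002],[-0.00176,-0.0037,0.0002],[-0.00176,-0.0037,0.0002],[-0.00176,-0.0037,0.0002],[-0.00176,-0.0037,0.0002]],"twist":[0.0698,0.0698,0.0698,0.0698,0.0698,0.0698,0.0698,0.0698]}'
python3 -c "
from h import *
pose(); wheel(.263)"
```

```text
time_s: 8.73
tcp_pos: [0.6237, 0.0848, 0.2307]
tcp_rot: [0.979, 2.984, 0.004]
wrist_force: [3.7, 4.8, -2.1]
gripper_width: -0.001
t 8.73 p [0.6237 0.0848 0.2307] xang 143.7 r 0.06 az -8.0 F [ 3.67  4.78 -2.14] Ftang(ccw+) 5.25 M [ 1.   -0.95  0.01] j6 0.65
dark arcs [228, 237] [229, 253]
```

```bash
cat >> h.py <<'E'
def feel():
    o,M,p=pose(False); s=np.arctan2(M[1,0],M[0,0])+np.radians(187.2); n=np.array([-np.sin(s),np.cos(s)]); u=np.array([np.cos(s),np.sin(s)])
    F=o["wrist_force"]; d=p[:2]-C
    print("t",round(o["time_s"],2),"spoke",np.degrees(s).round(1)%360,"Fperp",(F[:2]@n).round(2),"Frad",(F[:2]@u).round(2),"Fz",F[2].round(2),"tcp rad/tan",(d@u).round(4),(d@n).round(4),"z",p[2].round(4),"Mz",o["torque"][2].round(3))
E
python3 -m creep '{"grip":[-1,-1,-1],"travel":[[-0.0009,-0.00185,0.0001],[-0.0009,-0.00185,0.0001],[-0.0009,-0.00185,0.0001]],"twist":[0.0349,0.0349,0.0349]}' >/dev/null;python3 -c "
from h import *
feel()"
python3 -m creep '{"grip":[-1],"travel":[[0,0,0]],"twist":[0]}' >/dev/null;python3 -c "
from h import *
feel(); wheel(.262)"
```

```text
t 9.03 spoke 325.0 Fperp 6.43 Frad 1.57 Fz -2.56 tcp rad/tan 0.056 0.0214 z 0.2304 Mz 0.005
t 9.12 spoke 325.0 Fperp 4.96 Frad 0.62 Fz -1.03 tcp rad/tan 0.056 0.0212 z 0.2305 Mz 0.028
dark arcs [235] [246]
```

```bash
python3 -m creep '{"grip":[-1,-1,-1],"travel":[[-0.0009,-0.00185,0.0001],[-0.0009,-0.00185,0.0001],[-0.0009,-0.00185,0.0001]],"twist":[0.0349,0.0349,0.0349]}' >/dev/null;python3 -c "
from h import *
feel()"
```

```text
t 9.42 spoke 319.0 Fperp 6.61 Frad 2.05 Fz -1.48 tcp rad/tan 0.056 0.0215 z 0.2302 Mz 0.028
```

```bash
python3 -m creep '{"grip":[-1,-1,-1],"travel":[[-0.0009,-0.00185,0.0001],[-0.0009,-0.00185,0.0001],[-0.0009,-0.00185,0.0001]],"twist":[0.0349,0.0349,0.0349]}' >/dev/null;python3 -c "
from h import *
feel()"
```

```text
t 9.67 spoke 313.0 Fperp 5.65 Frad 0.07 Fz -2.34 tcp rad/tan 0.0559 0.0215 z 0.23 Mz 0.034
```

```bash
python3 -m creep '{"grip":[-1,-1,-1],"travel":[[-0.0009,-0.00185,0.0001],[-0.0009,-0.00185,0.0001],[-0.0009,-0.00185,0.0001]],"twist":[0.0349,0.0349,0.0349]}' >/dev/null;python3 -c "
from h import *
feel()"
```

```text
t 9.92 spoke 307.0 Fperp 6.01 Frad 1.73 Fz -1.3 tcp rad/tan 0.056 0.0215 z 0.2297 Mz 0.066
```

```bash
python3 -m creep '{"grip":[-1,-1],"travel":[[-0.0009,-0.00185,0.0001],[-0.0009,-0.00185,0.0001]],"twist":[0.0349,0.0349]}' >/dev/null;python3 -c "
from h import *
feel()"
```

```text
t 10.08 spoke 302.9 Fperp 5.78 Frad 0.9 Fz -2.18 tcp rad/tan 0.0559 0.0215 z 0.2295 Mz 0.044
```

```bash
for i in 1; do python3 -m creep '{"grip":[-1,-1,-1],"travel":[[-0.0009,-0.00185,0.0001],[-0.0009,-0.00185,0.0001],[-0.0009,-0.00185,0.0001]],"twist":[0.0349,0.0349,0.0349]}' >/dev/null;python3 -c "
from h import *
feel()"; done
```

```text
t 10.33 spoke 296.9 Fperp 5.28 Frad 1.61 Fz -0.7 tcp rad/tan 0.0559 0.0215 z 0.2292 Mz 0.018
```

```bash
python3 -m creep '{"grip":[-1,-1,-1],"travel":[[-0.0009,-0.00185,0.0001],[-0.0009,-0.00185,0.0001],[-0.0009,-0.00185,0.0001]],"twist":[0.0349,0.0349,0.0349]}' >/dev/null;python3 -c "
from h import *
feel()"
```

```text
t 10.58 spoke 290.9 Fperp 5.99 Frad 1.6 Fz -2.32 tcp rad/tan 0.0559 0.0216 z 0.229 Mz 0.029
```

```bash
python3 -m creep '{"grip":[-1,-1,-1],"travel":[[-0.0009,-0.00185,0],[-0.0009,-0.00185,0],[-0.0009,-0.00185,0]],"twist":[0.0349,0.0349,0.0349]}' >/dev/null;python3 -c "
from h import *
feel()"
```

```text
t 10.83 spoke 284.9 Fperp 10.4 Frad 0.57 Fz -1.91 tcp rad/tan 0.0557 0.0224 z 0.2291 Mz 0.039
```

```bash
python3 -m creep '{"grip":[-1,-1],"travel":[[-0.00045,-0.00093,0],[-0.00045,-0.00093,0]],"twist":[0.0175,0.0175]}' >/dev/null;python3 -c "
from h import *
feel(); wheel(.258)"
```

```text
t 11.0 spoke 283.0 Fperp 11.86 Frad 1.3 Fz -4.51 tcp rad/tan 0.0556 0.0228 z 0.2292 Mz 0.062
dark arcs [99] [115]
```

```bash
python3 -m creep '{"grip":[-1,-1],"travel":[[-0.0003,-0.00062,0],[-0.0003,-0.00062,0]],"twist":[0.0117,0.0117]}' >/dev/null;python3 -c "
from h import *
feel()"
```

```text
t 11.22 spoke 281.7 Fperp 12.6 Frad -0.5 Fz -3.72 tcp rad/tan 0.0556 0.023 z 0.2293 Mz 0.041
```

The lid has landed: push force climbed from the 5–6 N plateau to about 12.6 N. Now I'll wind back by pushing the next spoke from its other side. The target is the original wheel angle, since landing came about 150° (10 mm) after the start.

Run:
```python
from h import *
a=np.radians(331)
want([C[0]+.06*np.cos(a),C[1]+.06*np.sin(a),.2305])
```

```text
t 11.22 p [0.5981 0.0434 0.2293] xang 94.5 r 0.0602 az -55.8 F [12.23  3.04 -3.72] Ftang(ccw+) 11.83 M [ 0.49 -2.57  0.04] j6 1.44
travel [ 0.0192  0.0202 -0.0011]
```

```bash
python3 -m creep '{"grip":[-1,-1,-1,-1,-1,-1,-1,-1,-1,-1,-1,-1],"travel":[[0.001,0.004,0],[0.005,0.006,-0.001],[0.0132,0.0102,0],[0,0,0],[0,0,0],[0,0,0],[0,0,0],[0,0,0],[0,0,0],[0,0,0],[0,0,0],[0,0,0]],"twist":[0,0,0,0,-0.12,-0.12,-0.12,-0.12,-0.12,-0.12,-0.12,-0.12]}'
python3 -c "
from h import *
wheel(.258)"
python3 -m creep '{"grip":[-1,-1,-1,-1,-1,-1,-1,-1],"travel":[[0,0,0],[0,0,0],[0,0,0],[0,0,0],[0,0,0],[0,0,0],[0,0,0],[0,0,0]],"twist":[-0.12,-0.12,-0.12,-0.12,-0.12,-0.12,-0.12,0]}'
python3 - <<'E'
from h import *
pose();wheel(.258)
E
```

```text
time_s: 12.22
tcp_pos: [0.6135, 0.0637, 0.2294]
tcp_rot: [-0.82, -3.032, 0.001]
wrist_force: [0.1, 0.6, -0.0]
gripper_width: -0.0
dark arcs [259, 280] [261, 285]
time_s: 12.93
tcp_pos: [0.6137, 0.0637, 0.2295]
tcp_rot: [0.481, -3.104, 0.0]
wrist_force: [1.1, -0.4, -0.2]
gripper_width: 0.001
t 12.93 p [0.6137 0.0637 0.2295] xang -162.4 r 0.0575 az -30.9 F [ 1.12 -0.43 -0.18] Ftang(ccw+) 0.2 M [-0.03 -0.08  0.01] j6 -0.32
dark arcs [261, 280] [261, 286]
```

```bash
python3 -m creep '{"grip":[-1,-1,-1,-1,-1,-1,-1,-1,-1,-1,-1,-1],"travel":[[-0.005,0.007,0],[-0.005,0.007,0],[-0.005,0.007,0],[-0.00173,0.00471,-0.00033],[-0.00173,0.00471,-0.00033],[-0.00173,0.00471,-0.00033],[-0.00173,0.00471,-0.00033],[-0.00173,0.00471,-0.00033],[-0.00173,0.00471,-0.00033],[-0.00173,0.00471,-0.00033],[-0.00173,0.00471,-0.00033],[-0.00173,0.00471,-0.00033]],"twist":[0,0,0,-0.0873,-0.0873,-0.0873,-0.0873,-0.0873,-0.0873,-0.0873,-0.0873,-0.0873]}'
python3 - <<'E'
from h import *
pose();wheel(.26)
E
```

```text
time_s: 13.98
tcp_pos: [0.6096, 0.1308, 0.2325]
tcp_rot: [-1.631, 2.685, -0.002]
wrist_force: [1.7, -3.4, -0.2]
gripper_width: -0.001
t 13.98 p [0.6096 0.1308 0.2325] xang -117.5 r 0.0588 az 39.7 F [ 1.71 -3.39 -0.23] Ftang(ccw+) -3.7 M [-0.61 -0.34  0.03] j6 -1.0
dark arcs [15, 177, 233, 241, 321] [24, 180, 239, 248, 336]
```

```bash
python3 -m creep '{"grip":[-1,-1,-1,-1,-1,-1,-1,-1,-1,-1,-1,-1],"travel":[[-0.00173,0.00475,-0.00033],[-0.00173,0.00475,-0.00033],[-0.00173,0.00475,-0.00033],[-0.00173,0.00475,-0.00033],[-0.00173,0.00475,-0.00033],[-0.00173,0.00475,-0.00033],[-0.00173,0.00475,-0.00033],[-0.00173,0.00475,-0.00033],[-0.00173,0.00475,-0.00033],[-0.00173,0.00475,-0.00033],[-0.00173,0.00475,-0.00033],[-0.00173,0.00475,-0.00033]],"twist":[-0.0873,-0.0873,-0.0873,-0.0873,-0.0873,-0.0873,-0.0873,-0.0873,-0.0873,-0.0873,-0.0873,-0.0873]}'
python3 - <<'E'
from h import *
pose();wheel(.264)
E
```

```text
time_s: 15.03
tcp_pos: [0.5552, 0.1515, 0.2366]
tcp_rot: [-2.753, 1.511, -0.001]
wrist_force: [3.2, 2.7, -0.3]
gripper_width: 0.0
t 15.03 p [0.5552 0.1515 0.2366] xang -57.5 r 0.059 az 98.9 F [ 3.19  2.66 -0.29] Ftang(ccw+) -3.56 M [ 0.44 -0.48 -0.  ] j6 -2.0
dark arcs [19, 43, 65, 127, 200, 290] [33, 58, 72, 146, 214, 304]
```

```bash
python3 -m creep '{"grip":[-1,-1,-1,-1,-1,-1,-1,-1,-1,-1],"travel":[[-0.00173,0.00475,-0.00033],[-0.00173,0.00475,-0.00033],[-0.00173,0.00475,-0.00033],[-0.00173,0.00475,-0.00033],[-0.00173,0.00475,-0.00033],[-0.00173,0.00475,-0.00033],[-0.00173,0.00475,-0.00033],[-0.00173,0.00475,-0.00033],[-0.00173,0.00475,-0.00033],[-0.00173,0.00475,-0.00033]],"twist":[-0.0873,-0.0873,-0.0873,-0.0873,-0.0873,-0.0873,-0.0873,-0.0873,-0.0873,-0.0873]}'
python3 - <<'E'
from h import *
pose();wheel(.268)
E
```

```text
time_s: 15.92
tcp_pos: [0.514, 0.1235, 0.2398]
tcp_rot: [-3.133, 0.207, 0.002]
wrist_force: [-1.7, 4.1, 0.8]
gripper_width: -0.001
t 15.92 p [0.514  0.1235 0.2398] xang -7.6 r 0.0587 az 148.9 F [-1.7   4.14  0.77] Ftang(ccw+) -2.67 M [ 0.81  0.32 -0.01] j6 -2.91
dark arcs [21, 164, 249, 338] [25, 174, 263, 353]
```

```bash
python3 -m creep '{"grip":[-1,-1,-1,-1],"travel":[[-0.0003,0.002,0],[-0.0003,0.002,0],[-0.0003,0.002,0],[0,0,0]],"twist":[0,0,0,0]}'
python3 - <<'E'
from h import *
wheel()
E
python3 -m creep '{"grip":[-1,-1,-1,-1,-1,-1,-1,-1,-1,-1],"travel":[[0,-0.007,0],[0,-0.007,0],[0,0,0],[0,0,-0.03],[0,0,-0.03],[0,0,-0.03],[0,0,-0.03],[0,0.035,-0.01],[0,0.035,0],[0,0,0]],"twist":[0,0,0,0,0,0,0,0,0,0]}'
python3 - <<'E'
from h import *
import cv2
pose();wheel()
a=imaging.camera('side')[180:340,220:440,::-1]
cv2.imwrite('pics/s5.png',cv2.resize(a,(800,582),interpolation=2))
E
```

```text
time_s: 16.3
tcp_pos: [0.513, 0.1166, 0.24]
tcp_rot: [-3.134, 0.213, -0.0]
wrist_force: [-1.5, 3.1, 2.8]
gripper_width: -0.0
dark arcs [14, 172, 255, 345] [0, 16, 182, 271]
time_s: 17.18
tcp_pos: [0.5056, 0.0568, 0.3706]
tcp_rot: [3.132, -0.212, 0.003]
wrist_force: [-0.5, 1.0, 0.0]
gripper_width: 0.003
t 17.18 p [0.5056 0.0568 0.3706] xang -7.8 r 0.0691 az -148.2 F [-0.53  0.97  0.03] Ftang(ccw+) -1.1 M [-0.   -0.02  0.01] j6 -3.04
dark arcs [220, 315] [222, 316]
```

View pics/s5.png

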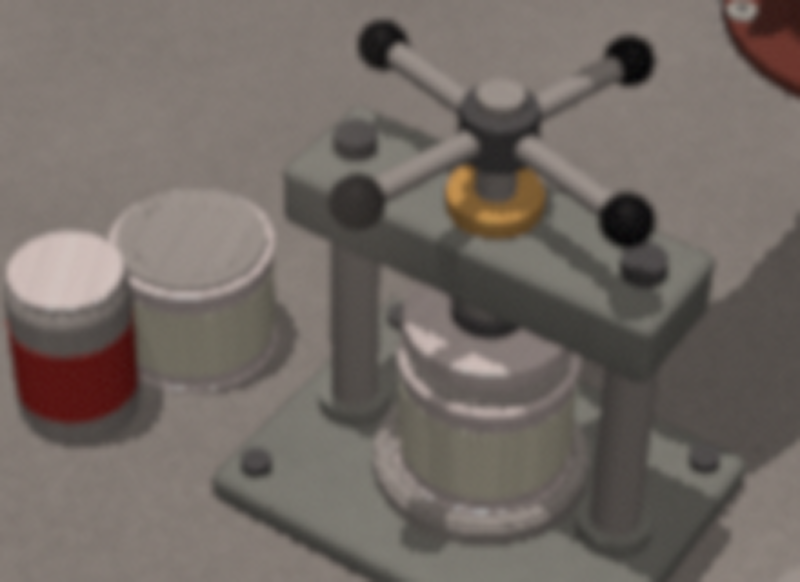

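```bash
python3 -c "
from workcell import manip
print(manip.close_job())"
```

```text
the job is handed in; nothing more can be done
None
```

The lid is pressed home and bedded, and the wheel is wound back so the platen stands about 10 mm clear. The job was handed in at about 17 s of robot time.

- **Pressing:** I turned the wheel clockwise about 155° by pushing one spoke. The push was about 1 N while free and 5–6.5 N while the lid went in. It then climbed as the lid landed, and I stopped at about 12.6 N, some 66 mm from the axis. That is above the 10 N needed and below the 16 N at which the tin buckles.
- **Winding back:** I pushed the next spoke anticlockwise until the balls were within about 1° of their starting angles in the top camera. Landing came about 148–150° after the start, so the platen should be about 9.9–10 mm above the lid. I worked this gap out from the wheel angles and did not measure it directly, because the side view did not show it clearly.
- **Final view:** The side picture shows the tin upright in its nest, and the closed tin and food can look undisturbed. The jar and spare lids were outside that last picture, but the arm felt no contact apart from the spokes. The gripper is well clear at 0.37 m.
- **What disagreed:** The first push passed over the spoke without touching it. The finger tips appeared about 17 mm higher than the reported TCP, so I went in about 20 mm lower and it worked. I did not find the cause.

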